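# Press a wheel home with the flat-footed tamper at the pit table

### The arm

A 6-joint arm with a two-finger parallel gripper is mounted at the origin on the work surface. World frame = base frame: x ahead of the robot, y to its left, z up, the work surface at z = 0. Lengths are in m, angles in rad, forces in N, time in s.
With the tool pointing down it reaches from about 0.375 to 0.9 m from the base axis. Payload 3.1 kg.
Tool frame: the origin (TCP) lies at the very end of the fingers, on their centre line; the grasp point (between the pads) lies 19 mm behind it; z points along the fingers, y is the direction in which the jaws open and shut (so a half turn about z gives the same grasp; the last joint's range is limited). The gripper opens to 85 mm and grips with 20 to 120 N. Pads are 22 mm wide; open, the fingers measure 114 mm over their backs; the gripper's body (76 mm by 85 mm) begins 54 mm behind the grasp point. The pads swing forward as they close: fully open they stand 13 mm farther back than shut.
Start: joints at [1.058, 0.527, 1.433, -0, 1.181, -0.178], TCP at [0.205, 0.59, 0.231] pointing down, gripper open.
Joint ranges: [-3.08, 3.08], [-0.75, 2.2], [0.22, 2.44], [-1.43, 4.57], [0, 2.65], [-2.85, 2.85]. Speed limits (rad/s): [2.79, 2.79, 3.14, 3.14, 3.14, 3.14].

### API

Orientations are given as a rotation vector (axis times angle).
In Python, from cell import get_state, vision, ctrl gives the robot as it stands.
- The arm moves only by the tool play_rows, never from a script. Its argument "series" is a list of rows, each a list of 4 numbers: the shift along the world's x, y, z in cm, then the turn about the world's z in degrees. A call has 1 to 20 rows; each row is the pose to reach, as a shift and turn from the pose measured when the call began; what a row does not reach only later rows make up. A row lasts 1/8 s, in which the tool goes at most 62.5 mm and 10.7 degrees, less where a joint would pass 70% of its speed; a pose out of reach is approached as far as the arm can. A call with a gripper value outside its range is refused whole. "claw" is the closure in counts, from 0 (fully open) to 255 (shut), set as the call begins (left out, the last holds). The fingers move at their own pace and stop on an object; "squeeze" is the grip in N (left out, the last holds). Time passes only in rows, so rows that repeat a pose let the fingers close. It gives the time, the measured TCP pose, the force and the opening at its end, in the units of the state.
- get_state(): the state, without advancing time (a new reading comes with each control period).
- vision.capture(name): name is "scene" or "side" or "wrist"; returns the picture (480x640x3 uint8, red, green, blue); there is no depth.
- vision.get_calibration(name): a dict with "fovy" (degrees; the focal length in pixels is half the picture's height over the tangent of half this angle, whatever the lens; pixels are square), "cx", "cy" (the principal point, pixels), "R" (3x3) and "t" (3): a world point X has camera coordinates R X + t; the wrist camera has in their place "tool_from_camera" (4x4, takes a point from camera to tool coordinates, whose origin is the TCP and whose axes are the flange's). Camera axes: x right, y down, z forward; pixel columns grow to the right and rows downward; lengths in m; the calibration is good to about 2 mm. A picture is of the moment at which its call begins: read the wrist's pose just before it. get_calibration takes no time and is no camera call.
- ctrl.close_job(): hands the job in, once; it reports no verdict.
The state is a dict: "t": time; "q": joint angles; "joint_velocities": joint speeds; "joint_torque": joint torques, N m; "position": TCP position; "tool_rot": TCP orientation; "contact_force": force on the tool from outside, world axes, zero at the start; "moment": the same for the moment, N m; "opening": finger opening in m.
Only numpy, scipy, OpenCV 4.12 (cv2) and the standard library are available. Lean on these libraries where they do the work, as an engineer would, in place of code of your own. Each camera call takes 0.05 s, during which the arm holds its last target.

### The job

Pick up the tamper with the broad flat foot and press the middle of the sprung plate of the wheel press squarely down until it bottoms out, keeping it fully down for about a second. Then let the plate come all the way up again and stand the tamper upright back on the table where you found it. Leave the narrow-footed bearing drift, which has the same handle, where it stands.

Things in the scene. Friction and masses are not known exactly. Their poses are not given: they have to be found in the camera images.
- tamper_center (a point): The tamper, upright on the table (left half, +y), 95 mm tall, 0.3 kg: flat round steel foot 60 mm across, 14 mm thick; thin 20 mm neck; round black handle 32 mm across, straight from 36 to 90 mm above the foot's underside. Point: on its axis half-way up, 47.5 mm above the underside; z up along the handle. Round, so yaw does not matter.
- drift_center (a point): The bearing drift, a bystander upright on the table on the same side, 120 mm or more from the tamper (either may be the nearer to the robot): same black handle and 95 mm height, but its steel foot is only 36 mm across. Point: on its axis half-way up, 47.5 mm above the underside; z up.
- plate_top (a point): Centre of the upper face of the press's sprung plate: bare aluminium, 116 mm square, level, over a tyre on a fixed dark base 130 mm square. z up, x and y along its sides. The face is 59 mm above the table when up, 44 mm when bottomed; the point moves with it. Corner posts 48 mm either side in x and y carry 14 mm nuts, tops 66 mm above the table.
- press_plate (a joint): How far the plate is pressed down, in m: 0 is up (rest), 0.015 is fully down on its rigid stop. It slides straight down and springs back up; pressing it takes about 5 N at the top and 14 N at the bottom (the tamper's weight included).
There are look-alikes about, which are no part of the job. Leave any blue or orange look-alike of the part that bears tamper_center alone. There is more than one size of the part that bears plate_top; the job needs the larger.

How it is judged:
By the outcome, as a careful person would: the job done as asked, in the order asked, and still so for the second after the job is handed in, with the robot touching nothing.
It also fails if it takes over 53 s, if anything falls off the work surface, if the arm or the gripper's body presses on something with over 40 N, if the wrist force passes 120 N, or if a joint passes its speed limit or range.

## Working session

There is one attempt and no reset: what is moved stays moved. The work goes in short steps, Python scripts to look and compute and a tool call to move; the robot and the scene stay as the last step left them, time stands still between calls to the robot, and variables do not carry over. Pictures are saved under pics/ and viewed, and the job is handed in when it is done.

Besides the shell and the picture viewer there is one more tool, called after "Call:" as name([rows], argument=value, ...), one row to a line, values as JSON. play_rows: Moves the arm, as the interface text tells. Its arguments: {"type":"object","properties":{"series":{"type":"array","items":{"type":"array","items":{"type":"number"}}},"claw":{"type":"number"},"squeeze":{"type":"number"}},"required":["series"]}

```bash
mkdir -p pics; python3 - <<'E'
from cell import get_state, vision
import cv2
s=get_state();print(s)
for n in ["scene","side","wrist"]:
    im=vision.capture(n);cv2.imwrite(f"pics/{n}0.png",im[:,:,::-1]);print(n,vision.get_calibration(n))
E
```

```text
{'t': 0.0, 'q': array([ 1.05744787e+00,  5.28481216e-01,  1.43388225e+00,  5.72496795e-06,
        1.18138360e+00, -1.78502949e-01]), 'joint_velocities': array([ 4.35202599e-04, -2.33371665e-05, -9.10799920e-04,  5.66019992e-04,
        3.49262568e-04, -5.70819759e-05]), 'joint_torque': array([-1.42030214e-03, -4.42344689e+01, -1.78026187e+01, -2.41105254e-04,
        8.48252792e-03,  2.08766593e-06]), 'position': array([0.20501219, 0.58967739, 0.23033074]), 'tool_rot': array([-0.52340088, -3.09693805,  0.0031801 ]), 'contact_force': array([ 0.56227537,  0.9407596 , -0.3623362 ]), 'moment': array([ 0.02038279,  0.00996529, -0.0330647 ]), 'opening': 0.08502513256704892}
scene {'fovy': 47.92668526261452, 'cx': 318.15780974304084, 'cy': 241.96947140537648, 'R': array([[-0.69260802,  0.72122054, -0.01162196],
       [ 0.61513341,  0.58216174, -0.53169408],
       [-0.37670283, -0.37540464, -0.84685674]]), 't': array([ 0.34203109, -0.36358353,  1.25146481])}
side {'fovy': 42.30621872377178, 'cx': 337.3227046122673, 'cy': 239.68400949253888, 'R': array([[ 0.99852869, -0.05386797,  0.00622056],
       [-0.03711721, -0.76260255, -0.64580156],
       [ 0.03953183,  0.6446205 , -0.76347996]]), 't': array([-0.57268913,  0.13739944,  0.87821734])}
wrist {'fovy': 64.83227869060966, 'cx': 316.22811575658085, 'cy': 235.1077896581058, 'tool_from_camera': array([[ 4.45828838e-04, -9.47051872e-01, -3.21080291e-01,
         8.25215602e-02],
       [ 9.99999858e-01,  5.16182949e-04, -1.33995313e-04,
        -1.43878607e-03],
       [ 2.92636684e-04, -3.21080185e-01,  9.47051967e-01,
        -1.42273192e-01],
       [ 0.00000000e+00,  0.00000000e+00,  0.00000000e+00,
         1.00000000e+00]])}
```

View pics/scene0.png

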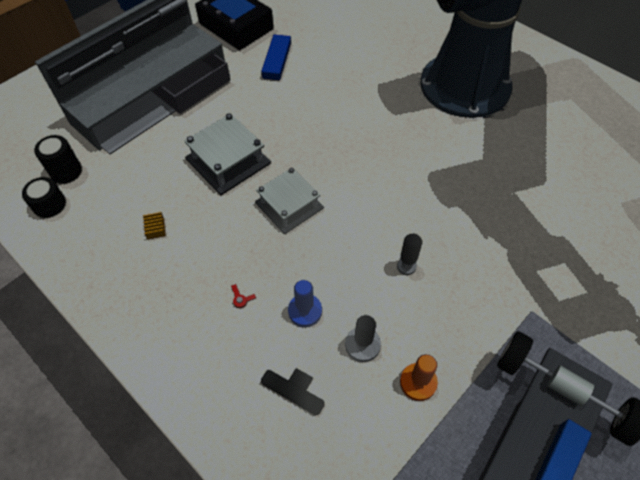

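View pics/side0.png

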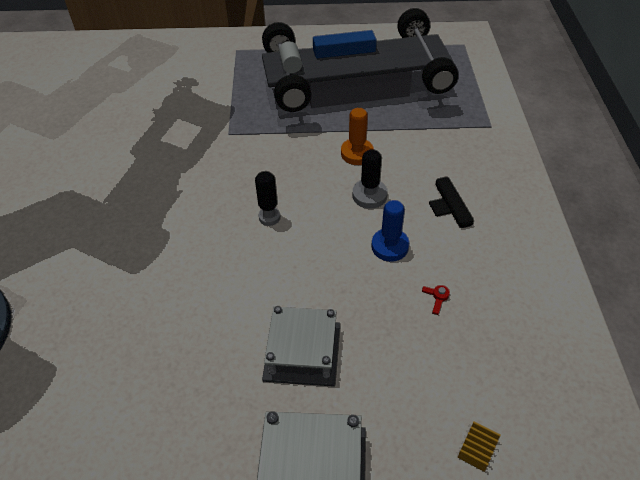

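View pics/wrist0.png

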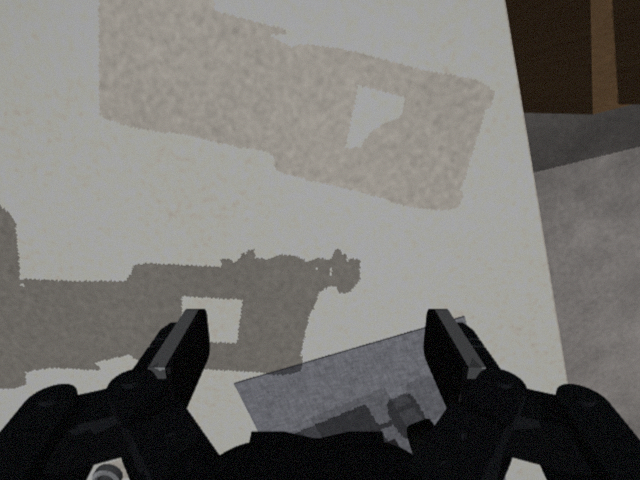

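```bash
python3 - <<'E'
import cv2,numpy as np
a=cv2.imread("pics/scene0.png");b=cv2.imread("pics/side0.png")
def c(im,x,y,w,h,s): return cv2.resize(im[y:y+h,x:x+w],None,fx=s,fy=s,interpolation=cv2.INTER_CUBIC)
A=c(a,270,220,180,180,3.0);B=c(a,180,100,150,135,4)
cv2.imwrite("pics/c1.png",A);cv2.imwrite("pics/c2.png",B)
cv2.imwrite("pics/c3.png",c(b,240,140,190,130,4)) 
cv2.imwrite("pics/c4.png",c(b,240,300,140,180,3.3)) 
E
```

```text
(no output)
```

View pics/c1.png

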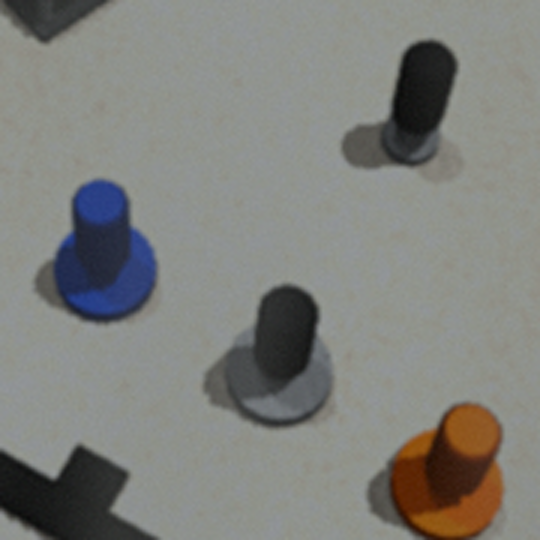

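View pics/c2.png

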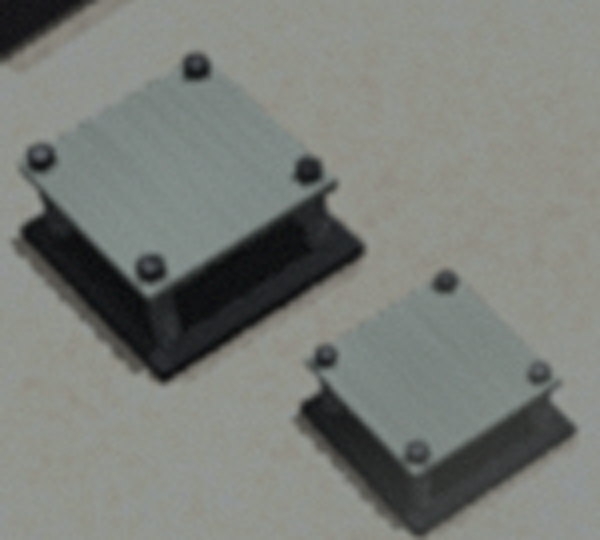

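View pics/c3.png

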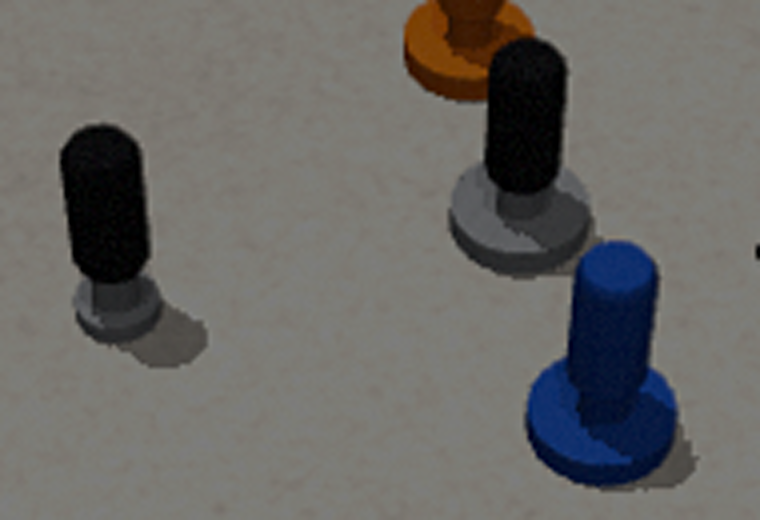

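View pics/c4.png

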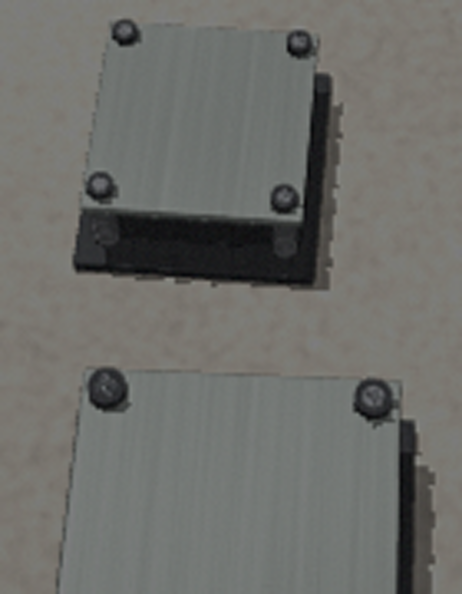

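```bash
cat > h.py <<'E'
import numpy as np,cv2
from scipy.optimize import least_squares
from cell import get_state, vision
def proj(n,P):
    c=vision.get_calibration(n);f=240/np.tan(np.radians(c["fovy"])/2)
    q=np.atleast_2d(P)@np.array(c["R"]).T+c["t"]
    return np.c_[f*q[:,0]/q[:,2]+c["cx"],f*q[:,1]/q[:,2]+c["cy"]]
th=np.linspace(0,2*np.pi,72)
def circ(x,y,z,r): return np.c_[x+r*np.cos(th),y+r*np.sin(th),0*th+z]
E
cat > m.py <<'E'
from h import *
def foot(n,x,y,r):
    p=np.r_[proj(n,circ(x,y,0,r)),proj(n,circ(x,y,.014,r))]
    return np.array([p[:,0].min(),p[:,0].max(),p[:,1].max()])
def fit(obs,r):
    def res(v): return np.concatenate([foot(n,v[0],v[1],r)-o for n,o in obs])
    s=least_squares(res,[.35,.5]);return s.x,s.fun
def both(o1,o2,r):
    for n,o in(("scene",o1),("side",o2)): print(n,*fit([(n,np.array(o))],r))
    return fit([("scene",np.array(o1)),("side",np.array(o2))],r)
T=both([345.3,380.7,361.7],[352.25,388,209],.03);print("T",T)
S=lambda a:np.array(a)/3+[270,220]
D=both([397.5,416.5,274.5],[258.7,280.3,225.5],.018);print("D",D)
print("blue",both([288,322.5,327],[371.7,409.5,261.5],.03)[0])
print("orange",both([400,438,400],[341,374,165],.03)[0])
# press
ns=np.array([(196,64),(308,168),(151,265),(40,154)])/4+[180,100]
nd=np.array([(107,383),(374,395)])/3.3+[240,300]
L=np.array([(-1,-1),(-1,1),(1,1),(1,-1)])*.048
def pts(v):
    c,s=np.cos(v[2]),np.sin(v[2]);return np.c_[L@np.array([[c,s],[-s,c]])+v[:2],[.066]*4]
best=None
from itertools import permutations
for o in permutations(range(4)):
    s=least_squares(lambda v:(proj("scene",pts(v)[list(o)])-ns).ravel(),[.5,.1,0])
    if abs(s.x[2])<.75 and(best is None or s.cost<best.cost):best=s
print("press",best.x,best.fun); print(proj("side",pts(best.x)),nd)
s2=least_squares(lambda v:np.r_[(proj("scene",pts(v))[:,None]-ns).reshape(4,4,2).__abs__().sum(2).min(1),np.abs(proj("side",pts(v))[:,None]-nd).sum(2).min(0)],best.x)
print(s2.x,s2.fun)
a=cv2.imread("pics/scene0.png");b=cv2.imread("pics/side0.png")
for n,im in(("scene",a),("side",b)):
    for v,r in((T[0],.03),(D[0],.018)):
        for z,rr in((0,r),(.014,r),(.036,.016),(.09,.016)):
            cv2.polylines(im,[np.int32(proj(n,circ(*v,z,rr))*8)],True,(0,255,0),1,cv2.LINE_AA,3)
    for p in pts(best.x): 
        cv2.polylines(im,[np.int32(proj(n,circ(p[0],p[1],.066,.007))*8)],True,(0,0,255),1,cv2.LINE_AA,3)
cv2.imwrite("pics/o.png",np.hstack([cv2.resize(a[100:400,180:440],None,fx=1.5,fy=1.5),cv2.resize(b[140:480,240:420],None,fx=1.3,fy=1.3)[:450]]) if 0 else cv2.resize(a[100:400,160:450],None,fx=2,fy=2))
cv2.imwrite("pics/o2.png",cv2.resize(b[140:440,230:430],None,fx=2,fy=2))
E
python3 m.py
```

```text
scene [0.64141945 0.24645539] [-0.34493224  0.33982418 -0.01246335]
side [0.64261522 0.24658324] [ 0.07915231 -0.07837932  0.00394057]
T (array([0.64215089, 0.24663456]), array([-0.55710365,  0.13831495,  0.36523943, -0.19339651, -0.35424898,
       -0.00864874]))
scene [0.47032151 0.20362442] [-0.84288456  0.83052651 -0.0192706 ]
side [0.47255183 0.20574112] [-0.4583081   0.46413373 -0.0143479 ]
D (array([0.47202436, 0.20473221]), array([-0.96559388,  0.72827595,  0.94123399, -0.79860367,  0.14269416,
        0.45736276]))
scene [0.66398174 0.13243311] [ 2.98828677e-04 -3.02037865e-04  1.08581077e-05]
side [0.66519563 0.13307232] [-0.31860733  0.31471338 -0.01589233]
blue [0.66478012 0.1328192 ]
scene [0.62670365 0.35427433] [-0.24342561  0.23891229 -0.00899582]
side [0.62921083 0.35528015] [-0.13712859  0.13587561 -0.00681507]
orange [0.6281292  0.35472262]
press [ 0.53103559 -0.22583851 -0.09577978] [ 0.00802737 -0.21482147  0.12079853 -0.09762951 -0.1756068   0.16262921
  0.05250343  0.12137204]
[[263.78834968 499.61658278]
 [273.37590368 415.95091925]
 [354.33448531 419.38802471]
 [352.19029868 503.6378118 ]] [[272.42424242 416.06060606]
 [353.33333333 419.6969697 ]]
[ 0.53043805 -0.22620788 -0.09244188] [0.46036783 0.6711463  0.15774055 0.19667022 0.62483307 0.50863134]
```

```bash
ls pics
```

```text
c1.png
c2.png
c3.png
c4.png
o.png
o2.png
scene0.png
side0.png
wrist0.png
```

View pics/o.png

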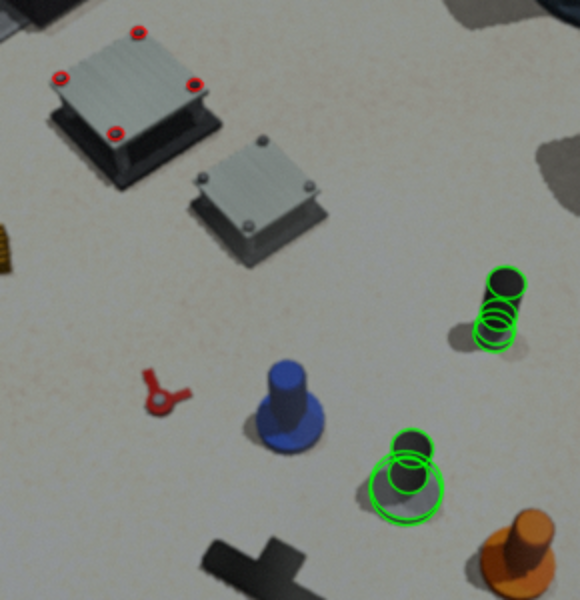

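View pics/o2.png

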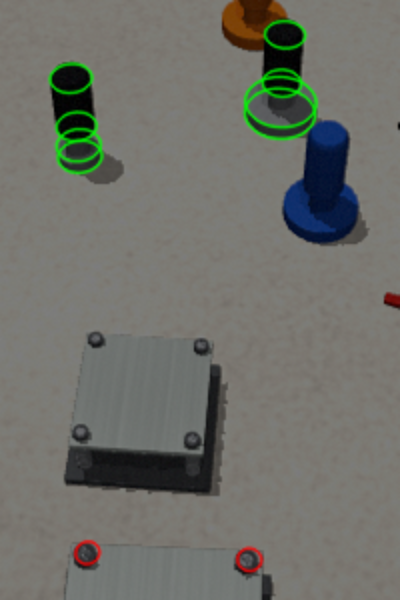

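Tamper: scene (363,338). It could be confused with the drift (410,254), the blue (305,304) or orange (421,377) look-alikes. Press: the larger one at (225,148), not the small one at (289,195). The crops confirm the broad grey foot and black handle, and the model outlines match in both views.

Call:
play_rows([
  [3.6,-2.9,0,-5],
  [7.2,-5.7,0,-10],
  [10.9,-8.6,0,-15],
  [14.5,-11.4,0,-20],
  [18.2,-14.3,0,-26],
  [21.8,-17.1,0,-31],
  [25.5,-20,0,-36],
  [29.1,-22.8,0,-41],
  [32.8,-25.7,0,-46],
  [36.4,-28.6,-1,-52],
  [40,-31.5,-2,-57],
  [43.7,-34.3,-4,-62],
  [43.7,-34.3,-5,-62],
  [43.7,-34.3,-5,-62],
  [43.7,-34.3,-5,-62],
], claw=0, squeeze=60)

```text
t: 2.02
position: [0.6412, 0.2479, 0.1809]
tool_rot: [-2.041, -2.386, 0.002]
contact_force: [0.4, 0.2, 1.0]
opening: 0.0854
```

```bash
cat > w.py <<'E'
from h import *
import sys
from scipy.spatial.transform import Rotation as Ro
s=get_state();c=vision.get_calibration("wrist");im=vision.capture("wrist")[:,:,::-1].copy()
R=Ro.from_rotvec(s["tool_rot"]).as_matrix();p=s["position"];Tc=np.array(c["tool_from_camera"]);f=240/np.tan(np.radians(c["fovy"])/2)
print("t",s["t"],"p",p,"jaw deg",np.degrees(np.arctan2(R[1,1],R[0,1])),"z",R[:,2],"F",s["contact_force"],"q",s["q"],s["opening"])
def pw(P):
    q=((P-p)@R-Tc[:3,3])@Tc[:3,:3];return np.c_[f*q[:,0]/q[:,2]+c["cx"],f*q[:,1]/q[:,2]+c["cy"]]
x,y=.642,.2466
for z,r in((0,.03),(.014,.03),(.09,.016)): cv2.polylines(im,[np.int32(pw(circ(x,y,z,r))*8)],True,(0,255,0),1,cv2.LINE_AA,3)
X,Y=.531,-.226;a=-.095
for i in(-1,1):
  for j in(-1,1):
    u,v=i*.048,j*.048;cv2.polylines(im,[np.int32(pw(circ(X+u*np.cos(a)-v*np.sin(a),Y+u*np.sin(a)+v*np.cos(a),.066,.007))*8)],True,(0,0,255),1,cv2.LINE_AA,3)
cv2.imwrite(sys.argv[1],im)
E
python3 w.py pics/w1.png
```

```text
t 2.025 p [0.64119707 0.2478829  0.18094493] jaw deg 8.912423898890363 z [-1.89079602e-03  2.59127704e-04 -9.99998179e-01] F [0.389668   0.17873825 1.02450042] q [2.06438222e-01 6.66427625e-01 1.30790155e+00 6.96656887e-04
 1.16906110e+00 5.06146017e-02] 0.08543074590174486
```

View pics/w1.png

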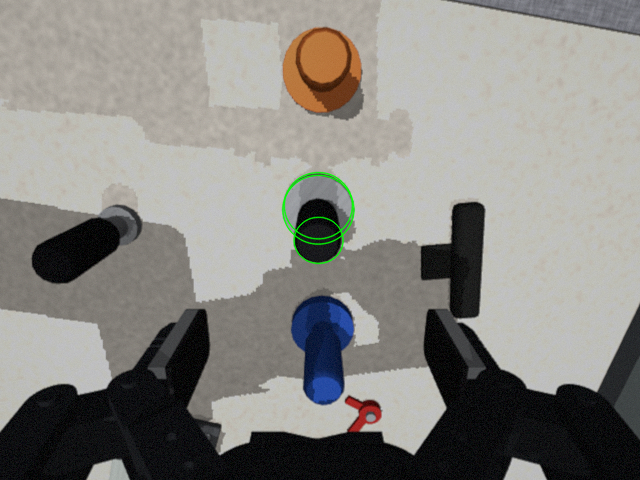

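The wrist view shows the grey-footed tamper at (318,220). The outlines agree to about 1–2 px, and blue and orange lie across the jaw direction, clear of the fingers.

Call:
play_rows([
  [0.1,-0.1,-2,0],
  [0.1,-0.1,-4,0],
  [0.1,-0.1,-6,0],
  [0.1,-0.1,-8,0],
  [0.1,-0.1,-10,0],
  [0.1,-0.1,-11.5,0],
  [0.1,-0.1,-12.7,0],
  [0.1,-0.1,-13.5,0],
  [0.1,-0.1,-13.7,0],
  [0.1,-0.1,-13.7,0],
  [0.1,-0.1,-13.7,0],
], claw=0)

```text
t: 3.45
position: [0.6429, 0.2471, 0.0451]
tool_rot: [-2.042, -2.387, -0.001]
contact_force: [0.7, -0.3, 0.3]
opening: 0.0854
```

```bash
python3 w.py pics/w2.png
```

```text
t 3.45 p [0.64293772 0.24710676 0.04506997] jaw deg 8.921357810128951 z [ 3.34214710e-04  6.47928850e-04 -9.99999734e-01] F [ 0.74462203 -0.3468033   0.34396251] q [2.04828662e-01 8.34884296e-01 1.38282236e+00 7.10072065e-04
 9.23427102e-01 4.86933604e-02] 0.08542565862502158
```

View pics/w2.png

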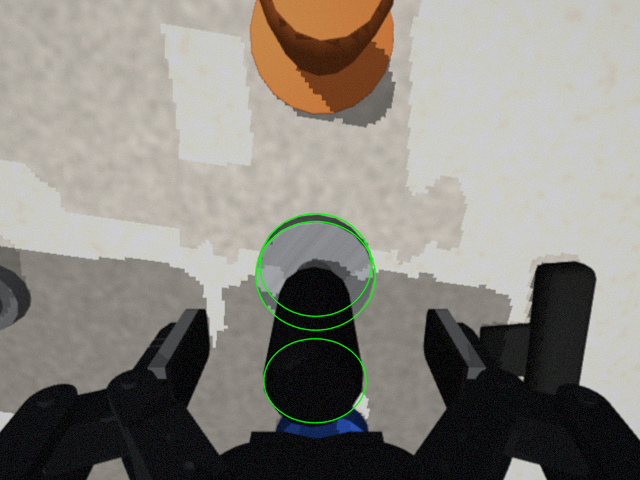

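Call:
play_rows([
  [0,0,0,0],
  [0,0,0,0],
  [0,0,0,0],
  [0,0,0,0],
  [0,0,0,0],
  [0,0,0,0],
  [0,0,0,0],
  [0,0,0,0],
], claw=255, squeeze=80)

```text
t: 4.5
position: [0.6426, 0.2471, 0.0453]
tool_rot: [-2.041, -2.387, -0.0]
contact_force: [-2.0, -0.2, 5.2]
opening: 0.0302
```

```bash
python3 w.py pics/w3.png
```

```text
t 4.5 p [0.6425899  0.24709903 0.04532876] jaw deg 8.930715256277136 z [-2.99969235e-04  4.82686047e-04 -9.99999839e-01] F [-1.97686155 -0.2429801   5.21487663] q [2.04935965e-01 8.34390881e-01 1.38313603e+00 6.68562448e-04
 9.24261313e-01 4.86628267e-02] 0.030243318036507844
```

View pics/w3.png

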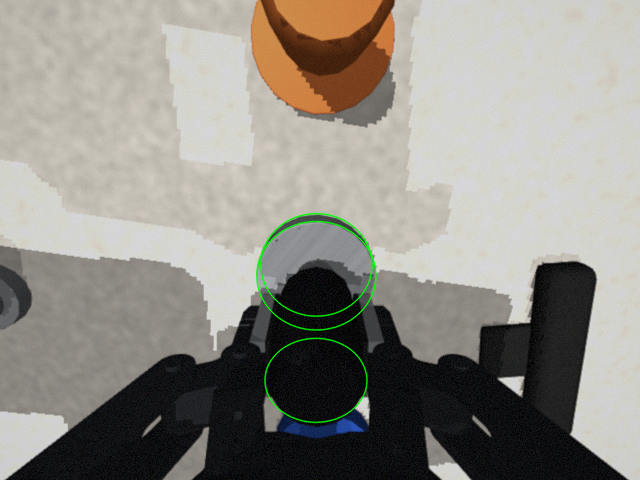

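Call:
play_rows([
  [0,0,1,0],
  [0,0,3,0],
  [0,0,5.5,0],
  [0,0,8,0],
  [0,0,10.5,0],
  [0,0,12.5,0],
  [0,0,13,0],
  [0,0,13,0],
])

```text
t: 5.55
position: [0.6426, 0.2471, 0.1757]
tool_rot: [-2.042, -2.387, -0.001]
contact_force: [-0.1, 0.1, -2.8]
opening: 0.0302
```

```bash
python3 w.py pics/w4.png; python3 - <<'E'
from h import *
cv2.imwrite("pics/s4.png",vision.capture("side")[:300,150:500,::-1])
E
```

```text
t 5.55 p [0.64259258 0.24708672 0.17571013] jaw deg 8.92711060660006 z [ 3.09353151e-04  6.36144948e-04 -9.99999750e-01] F [-0.13122234  0.06418048 -2.84791341] q [2.04905954e-01 6.72594102e-01 1.31123251e+00 6.11411788e-04
 1.15733379e+00 4.88528299e-02] 0.030156808196651612
```

View pics/s4.png

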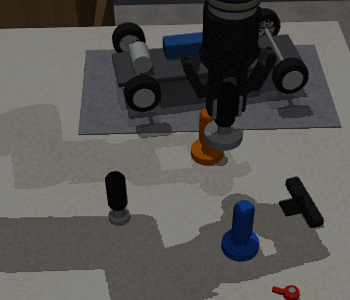

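View pics/w4.png

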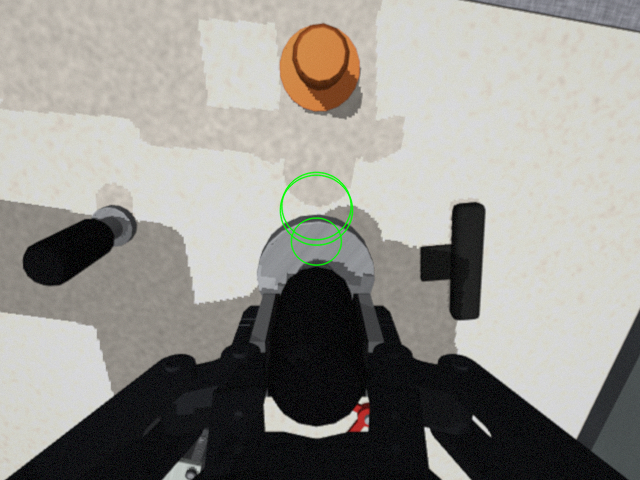

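The tamper is held upright with its foot flat, a 2.8 N load, and the orange one is untouched. Next, over to the press.

Call:
play_rows([
  [-0.3,-1.5,0,0],
  [-1.1,-4.5,0,0],
  [-2.1,-9,0,0],
  [-3.2,-13.5,0,0],
  [-4.3,-18,0,0],
  [-5.3,-22.5,0,0],
  [-6.4,-27,0,0],
  [-7.5,-31.5,0,0],
  [-8.5,-36,0,0],
  [-9.6,-40.5,0,0],
  [-10.6,-44.5,0,0],
  [-11,-46.5,0,0],
  [-11.2,-47.3,0,0],
  [-11.2,-47.3,0,0],
  [-11.2,-47.3,0,0],
  [-11.2,-47.3,0,0],
])

```text
t: 7.65
position: [0.5301, -0.2248, 0.1743]
tool_rot: [-2.038, -2.388, 0.002]
contact_force: [-0.1, -0.3, -3.0]
opening: 0.0305
```

```bash
python3 w.py pics/w5.png; python3 - <<'E'
from h import *
im=vision.capture("scene")[:,:,::-1]
cv2.imwrite("pics/s5.png",cv2.resize(im[40:240,120:370],None,fx=3,fy=3))
E
```

```text
t 7.65 p [ 0.53009296 -0.22481682  0.17430585] jaw deg 9.02626035774006 z [-2.46840167e-03  4.45633353e-04 -9.99996854e-01] F [-0.08860308 -0.25582738 -2.98046637] q [-5.94573924e-01  5.34521524e-01  1.61279302e+00 -1.20714098e-03
  9.96572864e-01 -7.51454045e-01] 0.030470532668136843
```

View pics/w5.png

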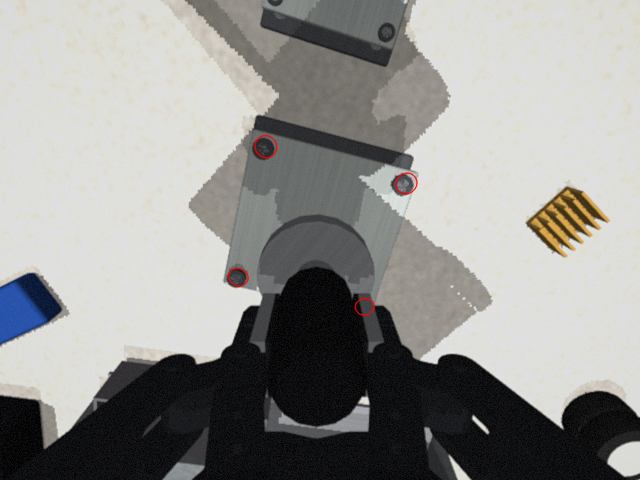

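View pics/s5.png

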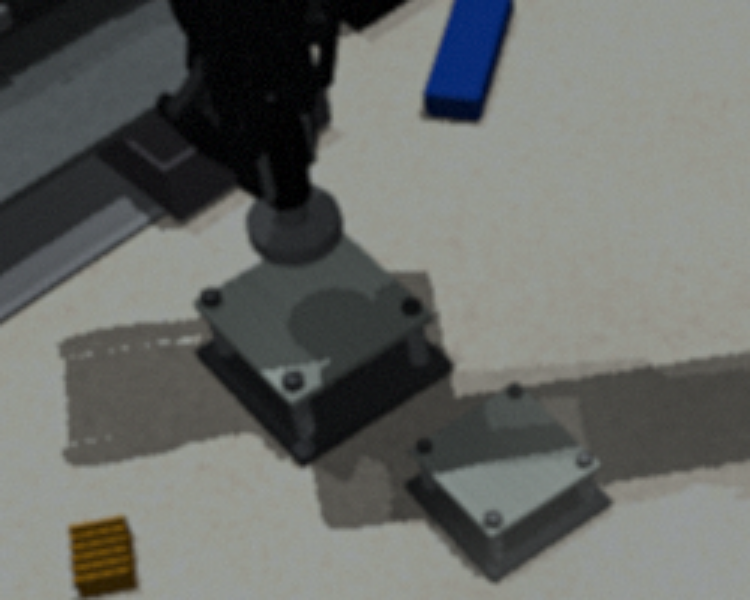

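Call:
play_rows([
  [0.1,-0.1,-1.5,0],
  [0.1,-0.1,-3.5,0],
  [0.1,-0.1,-5.2,0],
  [0.1,-0.1,-6,0],
  [0.1,-0.1,-6.3,0],
  [0.1,-0.1,-6.5,0],
  [0.1,-0.1,-6.5,0],
  [0.1,-0.1,-6.5,0],
])

```text
t: 8.75
position: [0.5314, -0.2264, 0.1098]
tool_rot: [-2.04, -2.388, 0.002]
contact_force: [0.6, -0.8, -2.5]
opening: 0.0301
```

```bash
python3 w.py pics/w6.png; python3 - <<'E'
from h import *
im=vision.capture("scene")[:,:,::-1]
cv2.imwrite("pics/s6.png",cv2.resize(im[90:200,160:290],None,fx=5,fy=5))
E
```

```text
t 8.75 p [ 0.53136288 -0.22636811  0.1098437 ] jaw deg 9.00221452241164 z [-1.47871707e-03 -3.36256982e-04 -9.99998850e-01] F [ 0.64197919 -0.80345756 -2.4928884 ] q [-5.95536536e-01  6.29514974e-01  1.65620579e+00 -1.46577020e-03
  8.56907947e-01 -7.51694568e-01] 0.03006761732290408
```

View pics/s6.png

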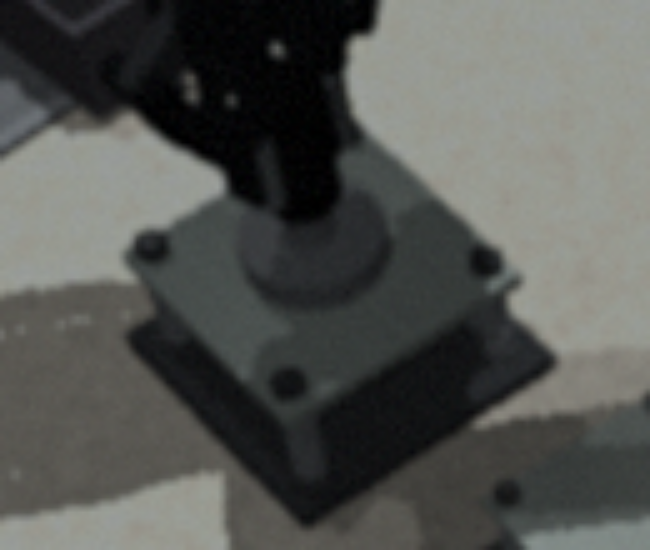

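View pics/w6.png

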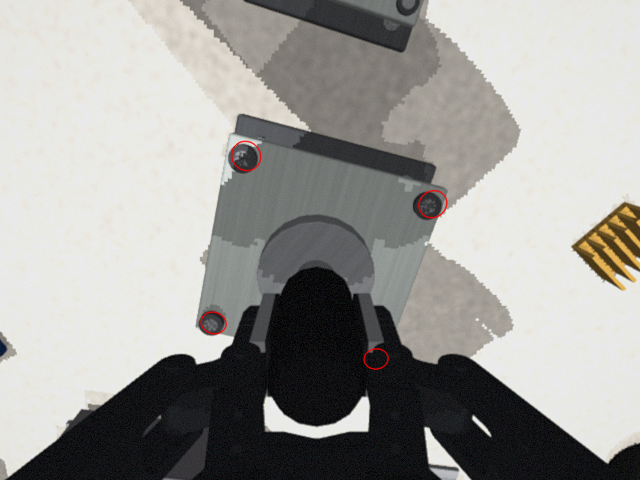

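Call:
play_rows([
  [0,0,-0.4,0],
  [0,0,-0.7,0],
  [0,0,-1,0],
  [0,0,-1.3,0],
  [0,0,-1.6,0],
  [0,0,-1.8,0],
  [0,0,-1.9,0],
  [0,0,-1.9,0],
  [0,0,-1.9,0],
])

```text
t: 9.98
position: [0.5314, -0.2265, 0.092]
tool_rot: [-2.04, -2.389, 0.002]
contact_force: [-2.8, 0.7, 8.5]
opening: 0.0305
```

Call:
play_rows([
  [0,0,-0.15,0],
  [0,0,-0.25,0],
  [0,0,-0.35,0],
  [0,0,-0.4,0],
  [0,0,-0.4,0],
])

```text
t: 10.6
position: [0.5314, -0.2265, 0.0893]
tool_rot: [2.04, 2.389, -0.002]
contact_force: [-2.9, 1.3, 10.9]
opening: 0.0302
```

Call:
play_rows([
  [0,0,-0.1,0],
  [0,0,-0.2,0],
  [0,0,-0.3,0],
  [0,0,-0.3,0],
  [0,0,-0.3,0],
])

```text
t: 11.22
position: [0.5314, -0.2266, 0.0892]
tool_rot: [2.039, 2.388, -0.002]
contact_force: [-5.2, 2.0, 18.4]
opening: 0.0307
```

It's on the rigid stop: force is rising with no travel. Hold there.

Call:
play_rows([
  [0,0,-0.3,0],
  [0,0,-0.3,0],
  [0,0,-0.3,0],
  [0,0,-0.3,0],
  [0,0,-0.3,0],
  [0,0,-0.3,0],
  [0,0,-0.3,0],
  [0,0,-0.3,0],
  [0,0,-0.3,0],
])

```text
t: 12.35
position: [0.5313, -0.2266, 0.0891]
tool_rot: [2.038, 2.388, -0.002]
contact_force: [-5.3, 3.2, 19.7]
opening: 0.0305
```

```bash
python3 - <<'E'
from h import *
im=vision.capture("scene")[:,:,::-1]
print(get_state()["contact_force"],get_state()["t"])
cv2.imwrite("pics/s7.png",cv2.resize(im[90:200,160:290],None,fx=5,fy=5))
E
```

```text
[-6.10768752  2.20912553 20.01320115] 12.4
```

View pics/s7.png

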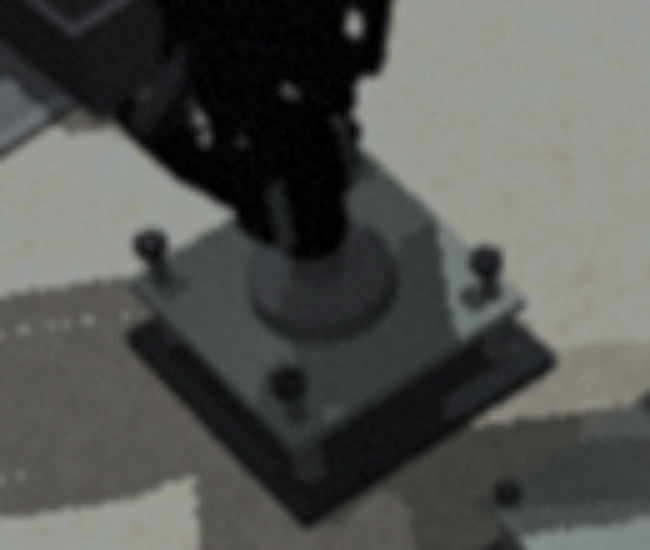

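The plate is bottomed: it sits well below its nuts and is level. Release it gently.

Call:
play_rows([
  [0,0,0.3,0],
  [0,0,0.6,0],
  [0,0,0.9,0],
  [0,0,1.2,0],
  [0,0,1.5,0],
  [0,0,1.9,0],
  [0,0,3,0],
  [0,0,5,0],
  [0,0,7,0],
  [0,0,8.6,0],
  [0,0,8.6,0],
  [0,0,8.6,0],
])

```text
t: 13.9
position: [0.5309, -0.2263, 0.1746]
tool_rot: [2.039, 2.389, -0.002]
contact_force: [-0.0, 0.3, -3.2]
opening: 0.0302
```

```bash
python3 w.py pics/w8.png; python3 - <<'E'
from h import *
im=vision.capture("scene")[:,:,::-1]
cv2.imwrite("pics/s8.png",cv2.resize(im[90:200,160:290],None,fx=5,fy=5))
E
```

```text
t 13.9 p [ 0.5308515  -0.2262911   0.17459616] jaw deg 9.02583571288089 z [-1.65361242e-04 -1.87089053e-03 -9.99998236e-01] F [-0.04574433  0.26273718 -3.17777342] q [-0.59565092  0.53457618  1.61158546 -0.00195763  0.99451911 -0.7521159 ] 0.030226104450913893
```

View pics/s8.png

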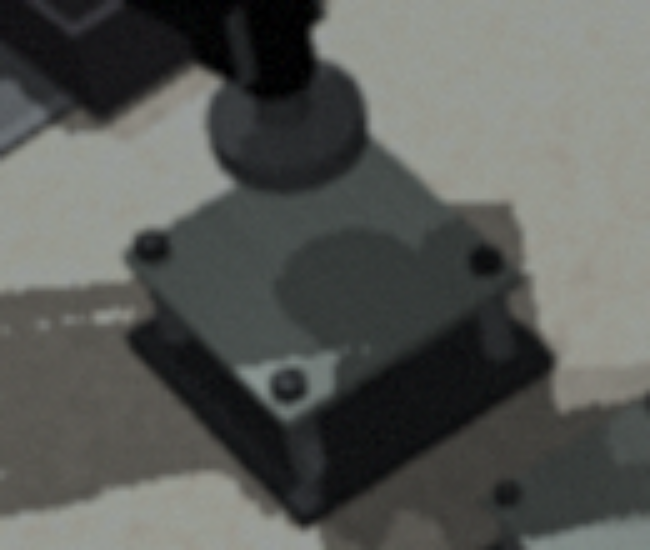

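View pics/w8.png

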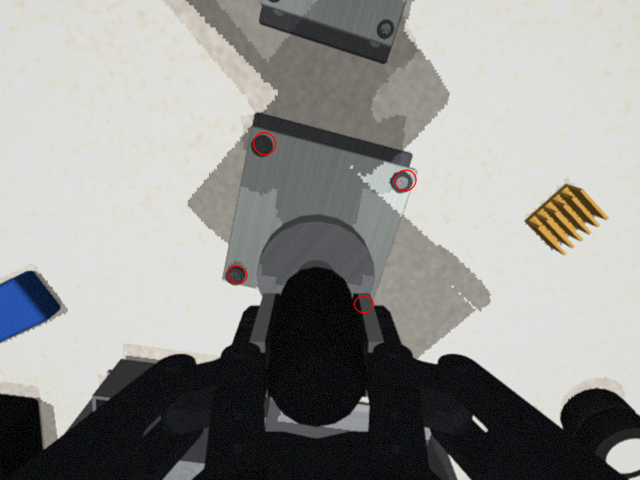

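The plate is fully up again and there's no slip in the grasp. Back to the start spot.

Call:
play_rows([
  [0.3,1.5,0,0],
  [1.1,4.5,0,0],
  [2.1,9,0,0],
  [3.2,13.5,0,0],
  [4.3,18,0,0],
  [5.3,22.5,0,0],
  [6.4,27,0,0],
  [7.5,31.5,0,0],
  [8.5,36,0,0],
  [9.6,40.5,0,0],
  [10.6,44.5,0,0],
  [11,46.5,0,0],
  [11.2,47.3,0,0],
  [11.2,47.3,0,0],
  [11.2,47.3,0,0],
  [11.2,47.3,0,0],
])

```text
t: 16.0
position: [0.6428, 0.2455, 0.1743]
tool_rot: [2.042, 2.387, -0.003]
contact_force: [-0.1, 0.3, -2.6]
opening: 0.0302
```

Call:
play_rows([
  [0,0.1,-1.5,0],
  [0,0.1,-4,0],
  [0,0.1,-6.5,0],
  [0,0.1,-9,0],
  [0,0.1,-11,0],
  [0,0.1,-12,0],
  [0,0.1,-12.4,0],
  [0,0.1,-12.5,0],
  [0,0.1,-12.5,0],
  [0,0.1,-12.5,0],
])

```text
t: 17.25
position: [0.6432, 0.2466, 0.0502]
tool_rot: [2.041, 2.387, -0.001]
contact_force: [-0.2, 0.4, -3.5]
opening: 0.0304
```

Call:
play_rows([
  [0,0,-0.2,0],
  [0,0,-0.3,0],
  [0,0,-0.4,0],
  [0,0,-0.45,0],
  [0,0,-0.5,0],
  [0,0,-0.5,0],
  [0,0,-0.5,0],
])

```text
t: 18.12
position: [0.6432, 0.2466, 0.0454]
tool_rot: [2.041, 2.387, -0.002]
contact_force: [-1.0, -1.3, 0.3]
opening: 0.0303
```

The table now carries the weight. Open the gripper.

Call:
play_rows([
  [0,0,0,0],
  [0,0,0,0],
  [0,0,0,0],
  [0,0,0,0],
  [0,0,0,0],
  [0,0,0,0],
  [0,0,0,0],
  [0,0,0,0],
], claw=0)

```text
t: 19.12
position: [0.6432, 0.2466, 0.0454]
tool_rot: [2.041, 2.387, -0.002]
contact_force: [-0.1, 0.2, 0.5]
opening: 0.0853
```

Call:
play_rows([
  [0,0,1,0],
  [0,0,3,0],
  [0,0,5,0],
  [0,0,8,0],
  [0,0,11,0],
  [0,0,14,0],
  [0,0,17,0],
  [0,0,18,0],
  [0,0,18,0],
])

```text
t: 20.25
position: [0.6434, 0.2467, 0.2267]
tool_rot: [2.04, 2.386, 0.001]
contact_force: [2.0, 0.3, 0.2]
opening: 0.0856
```

```bash
python3 w.py pics/w9.png; python3 - <<'E'
from h import *
for n in("scene","side"):
    im=vision.capture(n)[:,:,::-1].copy()
    for v,r in(((.642,.2466),.03),((.472,.2047),.018)):
        for z,rr in((0,r),(.014,r),(.09,.016)): cv2.polylines(im,[np.int32(proj(n,circ(*v,z,rr))*8)],True,(0,255,0),1,cv2.LINE_AA,3)
    cv2.imwrite(f"pics/{n}9.png",im)
E
```

```text
t 20.25 p [0.64341322 0.24668888 0.2266973 ] jaw deg 8.94035949194582 z [ 2.31556242e-03 -9.95424513e-04 -9.99996824e-01] F [2.03330124 0.34033236 0.20770242] q [ 0.20496272  0.62069192  1.26298975 -0.00152068  1.25584683  0.04939501] 0.08564094982021807
```

View pics/w9.png

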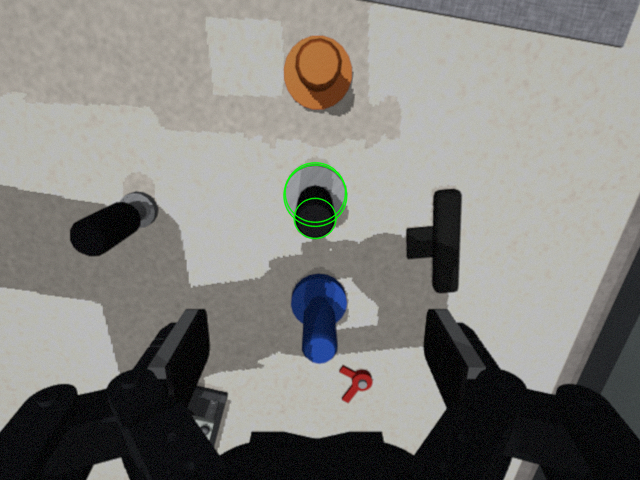

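View pics/scene9.png

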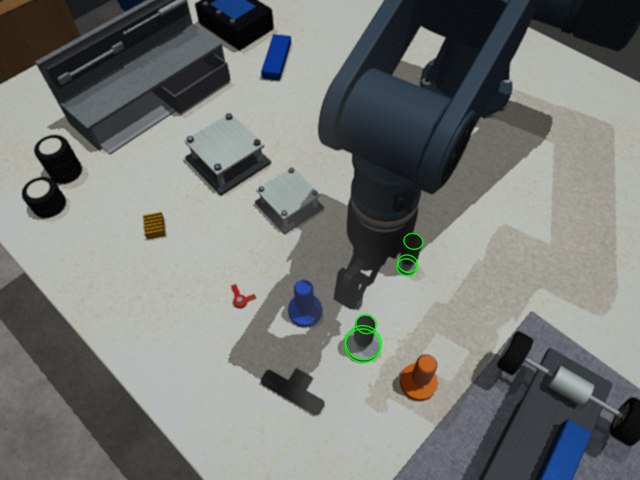

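View pics/side9.png

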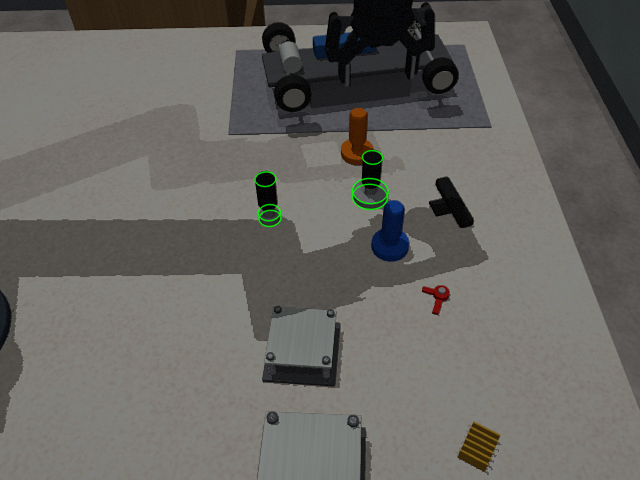

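The tamper stands upright on its original outline: side (370,180), scene (363,340). The drift and the coloured look-alikes are unmoved, the plate is up, and the gripper is clear.

```bash
python3 -c "
from cell import ctrl;print(ctrl.close_job())"
```

```text
the job is handed in; nothing more can be done
None
```

The job is done and handed in at about 20 s of the 53 s allowed. I gripped the broad-footed tamper and pressed the middle of the larger press's plate down onto its rigid stop. I kept it there for about 1.5 s, let it come back up, and stood the tamper back where I found it.

- **Press:** At the bottom, force rose from 11 to about 20 N with no further travel. The foot stayed within about 1 mm of the plate centre I measured, and the picture showed the plate level and bottomed.
- **After:** The plate looked fully up again in the pictures. The tamper stands upright within about 1–2 mm of its original outline in all three cameras. The drift and the blue and orange look-alikes had not moved, and the gripper was open and well clear.
- **Disagreements:** The only one was about 1 mm between the camera outlines and the wrist view over the press. No check failed.

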